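# Lay a casting mould down over the heel stop

## Robot

A 6-joint arm with a two-finger parallel gripper is mounted at the origin on the work surface. World frame = base frame: x ahead of the robot, y to its left, z up, the work surface at z = 0. Lengths are in m, angles in rad, forces in N, time in s.
With the tool pointing down it reaches from about 0.3 to 0.775 m from the base axis. Payload 14.6 kg.
Tool frame: the origin (TCP) lies at the very end of the fingers, on their centre line; the grasp point (between the pads) lies 19 mm behind it; z points along the fingers, y is the line along which they close (so a half turn about z gives the same grasp; the last joint's range is limited). The gripper opens to 94 mm and grips with 3 to 60 N. Pads are 16 mm wide; open, the fingers measure 119 mm over their backs; the gripper's body (75 mm by 177 mm) begins 78 mm behind the grasp point.
Start: joints at [-1.387, 0.3, 1.521, -0, 1.321, -0.067], TCP at [0.136, -0.533, 0.205] pointing down, gripper open.
Joint ranges: [-3.03, 3.03], [-0.79, 2.21], [0.23, 2.52], [-1.04, 4.18], [0, 3.07], [-2.55, 2.55]. Speed limits (rad/s): [2.22, 2.22, 2.57, 3.14, 3.14, 3.14].

## Interface

Orientations are given as [roll, pitch, yaw] about the fixed x, y, z axes, in that order (R = Rz(yaw) Ry(pitch) Rx(roll)).
In Python, from station import ctrl gives the robot as it stands.
- The arm moves only by the tool move_arm, never from a script. Its argument "increments" is a list of rows, each a list of 7 numbers: the opening, from 0 (shut) to 1 (fully open), then the shift along the tool's x, y, z in units of 50 mm (1.0 is 50 mm), then the turn, a rotation vector about the tool's x, y, z in rad. In form: [[claw, tx, ty, tz, rx, ry, rz], ...]. A call has 1 to 20 rows; each row shifts and turns the commanded pose from where the row before left it, along the tool's axes as they then stand; what a row does not reach is not made up. A row lasts 1/10 s, in which the tool goes at most 50 mm and 8.59 degrees, less where a joint would pass 70% of its speed; a pose out of reach is approached as far as the arm can. A call is refused whole if a number of a shift passes 1 or a number of a turn 0.15, either way. A call with a gripper value outside its range is refused whole. The fingers move at their own pace and stop on an object; "force" is the grip in N (left out, the last holds). Time passes only in rows, so rows that do not move let the fingers close. It gives the time, the measured TCP pose, the force, the opening and the grip force at its end, in the units of the state.
- ctrl.get_obs(): the state, without advancing time (a new reading comes with each control period).
- ctrl.camera(name): name is "scene" or "top" or "wrist"; returns a dict with "color" (400x640x3 uint8, blue, green, red), "K" (3x3 intrinsics, pixels), "distortion" ([k1, k2, p1, p2, k3] as OpenCV has them; the pictures are not rectified), "pose" (4x4, takes a point from camera to world coordinates); the wrist camera has in their place "tool_from_camera" (4x4, takes a point from camera to tool coordinates, whose origin is the TCP and whose axes are the flange's). Camera axes: x right, y down, z forward; pixel columns grow to the right and rows downward; lengths in m; the calibration is good to about 2 mm. A picture is of the moment at which its call begins: read the wrist's pose just before it. There is no depth.
- ctrl.hand_in(): hands the job in; it is judged then, once.
Trained networks look in a picture, given as the dict that the camera call returned (one of the last four; its "shot" number tells which), for a name from the list of things; names that differ only in an ending like _2 or _b are one class to them, and where a whole thing is asked for, a point or a joint stands for the part that bears it (a point fixed in the world has none). Each returns a list of dicts, best first, with "conf" (0 to 1); they miss things now and then, are a little off and sometimes report something else, mostly with a low value. They report only what shows in the picture. A call takes as long as a camera call. They do not tell look-alikes from the thing itself.
- ctrl.cut_out(name, picture): "mask" (400x640 bool, what is visible of it) and "centre" ([row, column] in pixels, amid what is visible of it).
The state is a dict: "time_s": time; "qpos": joint angles; "joint_vel": joint speeds; "tau": joint torques, N m; "ee_pos": TCP position; "eef_rot": TCP orientation; "force": force on the tool from outside, world axes, zero at the start; "moment": the same for the moment, N m; "grip_width": finger opening in m; "grip_force": force on a finger pad.
Only numpy, scipy, OpenCV 4.12 (cv2) and the standard library are available. Lean on these libraries where they do the work, as an engineer would, in place of code of your own. Each camera call takes 0.05 s, during which the arm holds its last target. There are 200 camera calls.

## Task

Lay the tall plaster casting mould down for opening: tip it over the heel stop it stands behind, so that it ends on its side lying square along the rack, resting on both rails with its mouth out past the padded head rail. Use the fingertips only (the mouth gives them a purchase) and let it down gently all the way, as plaster chips: do not grip it, lift it off the rack or let it drop. Leave the other things on the bench alone, and take the hand away at the end.

Things in the scene. Friction and masses are not known exactly. Their poses are not given: they have to be found in the camera images.
- mould: Tall square plaster mould, loose, 0.68 to 1.08 kg, 96 x 96 x 190 mm high, two black straps, a seam down both y faces. Stands on the rack's board, its -x face 1 to 5 mm behind the heel stop, turned at most 2 degrees from square. Origin: centre of the underside; z from base to mouth; x as the rack's x while standing. Centre of mass 84 mm up: past about 35 degrees of tilt it falls unless held
- mouth (a point): Centre of the mould's round mouth, in the plane of its top, 190 mm from the base; axes as the mould's. The mouth is 68 mm across, 80 mm deep, straight-walled, walls 14 mm at the thinnest. 2 to 3 N towards -x here tips the mould; past its balance, fingers in the mouth bearing on the opposite (+x) wall hold it back with under 8 N
- heel (a point): Middle of the mould's lower edge on its -x side, next to the heel stop. As the mould tips, this edge stays on the board until the balance, creeping back a little from the stop; then it lifts and the mould turns on the stop's upper edge
- rack: Opening rack, screwed down: plywood board 300 mm long (x = -130 to +170 mm in its frame), 170 wide, 12 thick, with two rails across it, 18 mm wide, 150 long, tops 24 mm above the bench: heel stop (bare, x = 47 to 65 mm) and padded head rail (x = -54 to -36 mm). Origin at bench height; x from head rail to heel stop and standing mould; z up. The mould tips towards -x
- stop (a point): Upper edge, on the +x side, of the heel stop, mid-width, 24 mm above the bench: the mould pivots on it. Axes as the rack's. Rightly laid, the mould's base is 10 to 50 mm past it (35 is usual) and the mould's axis 72 mm above the bench
- head_rail (a point): Middle of the top of the padded head rail, 24 mm above the bench. Rightly laid, the mould's mouth is 25 to 65 mm beyond it, away from the heel stop. Axes as the rack's
- cup_mould: Bystander: low plaster mould of the same make, 96 x 96 x 85 mm high, one strap. Origin: centre of its underside
- cup: Bystander: unglazed terracotta cup, 72 mm across, 85 mm high. Origin: centre of its underside
- knife: Bystander: fettling knife lying flat beside the rack, 220 mm long, wooden handle. Origin: near its middle, on the bench
- brush: Bystander: flat brush lying beside the rack, about 200 mm long. Origin: near its middle, on the bench
- vase: Bystander: white bottle vase, 116 mm across, 200 mm high. Origin: centre of its underside
- jar: Bystander: glaze jar, 80 mm across, 100 mm high. Origin: centre of its underside
- mallet: Bystander: small mallet lying on the bench, about 250 mm long. Origin: near its middle, on the bench
Things that resemble listed ones, but are neither listed nor needed, are in the scene too. Leave any yellow look-alike of the mould alone.

How it is judged:
On the way:
1. the mould leans well over on the heel stop (angle between mould's own z axis and vertical between 0.6 and 1.3 rad), for 0.2 s.
At the end, for the whole second after the job is handed in: The mould lies still on both rails, level within about 5 degrees, seam level, along the rack within 7 degrees and within 30 mm of its middle line, mouth past the head rail (more than 60 mm to the -x side of the rack's origin), base 0 to 63 mm past the heel stop's +x face (angle between mould's own z axis and vertical between 1.49 and 1.65 rad and angle between the z axis of mould and the x axis of rack, either way round below 0.12 rad and angle between the x axis of mould and the z axis of rack, either way round below 0.12 rad and x of mouth in the frame of rack below -0.06 m and x of mould in the frame of rack between 0.065 and 0.128 m and y of mould in the frame of rack between -0.03 and 0.03 m and z of mould in the frame of rack between 0.066 and 0.078 m and linear speed of mould below 0.01 m/s and angular speed of mould below 0.05 rad/s); the robot touches nothing.
It fails at once if the mould falls or swings faster than a gentle let-down (over 3 rad/s, its far edge over about 0.6 m/s) (angular speed of mould above 3 rad/s).
It fails at once if the mould is lifted off the rack (its heel edge over 50 mm above the bench) (height (world z) of heel above 0.05 m).
It fails at once if the mould is gripped or shoved hard (fingers on it with over 25 N) (contact force between the fingers and mould above 25 N).
It fails at once if another thing on the bench is knocked or moved by more than 30 mm (distance of any of cup_mould, cup, knife, brush, vase, jar, mallet from where it was at the start of the episode above 0.03 m).
It also fails if it takes over 48 s, if anything falls off the work surface, if the arm or the gripper's body presses on something with over 40 N, if the wrist force passes 120 N, or if a joint passes its speed limit or range.

## Working session

There is one attempt and no reset: what is moved stays moved. The work goes in short steps, Python scripts to look and compute and a tool call to move; the robot and the scene stay as the last step left them, time stands still between calls to the robot, and variables do not carry over. Pictures are saved under pics/ and viewed, at most 10 in all, crops included, and the job is handed in when it is done.

Besides the shell and the picture viewer there is one more tool, called after "Call:" as name([rows], argument=value, ...), one row to a line, values as JSON. move_arm: Moves the arm, as the interface text tells. Its arguments: {"type":"object","properties":{"increments":{"type":"array","items":{"type":"array","items":{"type":"number"}}},"force":{"type":"number"}},"required":["increments"]}

```bash
mkdir -p pics; ls; cat > h.py <<'E'
import numpy as np, cv2
from station import ctrl
E
python3 - <<'E'
from h import *
import pickle
for n in ["scene","top"]:
    p=ctrl.camera(n); cv2.imwrite(f"pics/{n}0.png",p["color"]); pickle.dump(p,open(n+"0.pkl","wb"))
    print(n,p["K"].tolist(),np.round(p["pose"],3).tolist(),p["distortion"])
    for t in ["mould","mouth","heel","rack","cup_mould","vase"]:
        for r in ctrl.cut_out(t,p)[:3]: print(t,r["conf"],r["centre"],r["mask"].sum())
o=ctrl.get_obs(); print(o["time_s"],o["ee_pos"],o["eef_rot"])
E
```

```text
pics
scene [[360.9308300380299, 0.0, 322.0431080945258], [0.0, 360.9308300380299, 203.67249834539837], [0.0, 0.0, 1.0]] [[-0.294, 0.609, -0.736, 1.295], [0.956, 0.175, -0.237, 0.264], [-0.016, -0.773, -0.634, 0.797], [0.0, 0.0, 0.0, 1.0]] [-0.03989749  0.          0.          0.          0.        ]
mould 0.89 [185.5, 461.4] 2547
mould 0.7 [258.4, 242.4] 3344
mouth 0.94 [183.2, 461.7] 2571
mouth 0.68 [226.0, 383.3] 3059
mouth 0.67 [255.0, 245.1] 3457
heel 0.86 [222.2, 384.2] 3067
heel 0.7 [256.9, 240.9] 3461
heel 0.68 [184.0, 459.6] 2593
rack 0.63 [233.4, 338.7] 2485
cup_mould 0.69 [282.9, 356.2] 2075
vase 0.72 [220.5, 163.8] 1836
top [[447.60743367925215, 0.0, 317.4187291892999], [0.0, 447.60743367925215, 208.93903200020657], [0.0, 0.0, 1.0]] [[-0.028, -0.998, 0.055, 0.438], [-1.0, 0.028, -0.006, 0.006], [0.004, -0.055, -0.998, 1.42], [0.0, 0.0, 0.0, 1.0]] [0.02997402 0.         0.         0.         0.        ]
mould 0.91 [294.5, 179.5] 2049
mould 0.88 [123.5, 358.2] 1632
mould 0.82 [192.0, 245.6] 1519
mouth 0.9 [193.8, 248.4] 1524
mouth 0.9 [123.6, 359.8] 1696
mouth 0.58 [293.1, 179.7] 2048
heel 0.93 [296.8, 178.1] 2153
heel 0.76 [120.8, 356.2] 1585
heel 0.65 [194.7, 249.8] 1567
rack 0.95 [213.1, 294.1] 3993
rack 0.36 [193.5, 246.9] 1608
cup_mould 0.58 [143.5, 267.7] 1251
vase 0.65 [151.9, 459.7] 1394
vase 0.4 [212.9, 294.1] 3882
0.7 [ 0.13649631 -0.532771    0.20543197] [-3.14154549e+00 -2.00841474e-05  2.50782535e-01]
```

View pics/scene0.png

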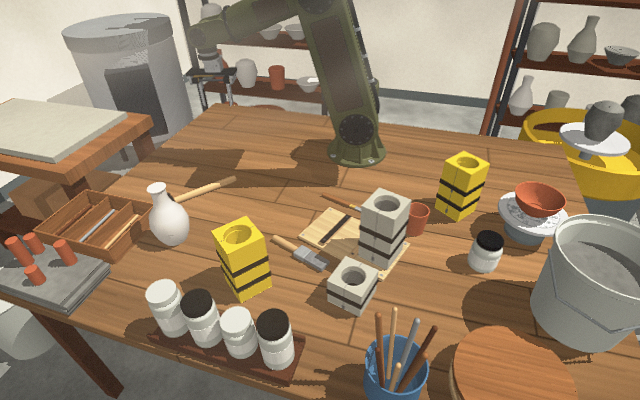

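View pics/top0.png

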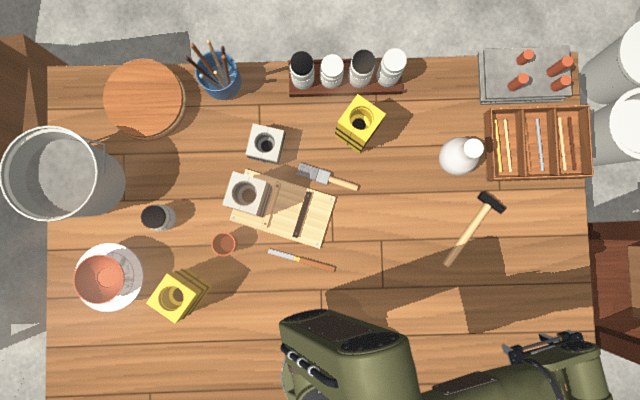

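```bash
python3 - <<'E'
import pickle,cv2
p=pickle.load(open("top0.pkl","rb"))["color"]
cv2.imwrite("pics/topcrop.png",cv2.resize(p[130:280,200:400],None,fx=4,fy=4,interpolation=cv2.INTER_CUBIC))
E
```

```text
(no output)
```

View pics/topcrop.png

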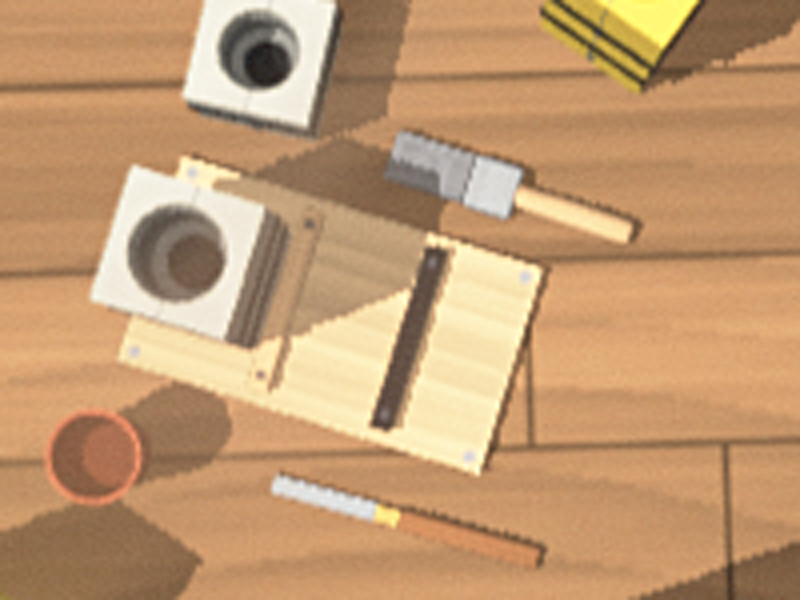

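The tall white mould at top (193,246) stands on the rack. The yellow ones at (296,178) and (122,358) are look-alikes, and the low white one at (143,267) is cup_mould. Measuring rack and mould from the corners in the crop.

```bash
cat >> h.py <<'E'
def ray(p,uv,z):
    n=cv2.undistortPoints(np.float64(uv).reshape(-1,1,2),p["K"],np.float64(p["distortion"])).reshape(-1,2)
    d=np.c_[n,np.ones(len(n))]@p["pose"][:3,:3].T; o=p["pose"][:3,3]
    return o+d*((np.broadcast_to(z,len(n))-o[2])/d[:,2])[:,None]
def proj(p,X):
    T=np.linalg.inv(p["pose"]); return cv2.projectPoints(np.float64(X).reshape(-1,1,3),cv2.Rodrigues(T[:3,:3])[0],T[:3,3],p["K"],np.float64(p["distortion"]))[0].reshape(-1,2)
def fit(A,B):  # 2D rigid: B=R A+t
    a,b=A.mean(0),B.mean(0); H=(A-a).T@(B-b); th=np.arctan2(H[0,1]-H[1,0],H[0,0]+H[1,1])
    R=np.array([[np.cos(th),-np.sin(th)],[np.sin(th),np.cos(th)]]); return th,b-R@a,R
E
python3 - <<'E'
from h import *
import pickle
p=pickle.load(open("top0.pkl","rb")); q=pickle.load(open("scene0.pkl","rb"))
c=lambda L:np.array(L)/4-.375+[200,130]
B=ray(p,c([(480,475),(547,265),(118,358),(180,155)]),[.012]*4)[:,:2]
A=np.array([(-130,85),(-130,-85),(170,85),(170,-85)])/1e3
A2=np.array([(-45,-75),(-45,75)])/1e3; B2=ray(p,c([(435,248),(383,428)]),[.024]*2)[:,:2]
th,t,R=fit(np.r_[A,A2],np.r_[B,B2]); print("rack",th,t,"res mm",np.round(1e3*(np.r_[A,A2]@R.T+t-np.r_[B,B2]),1).tolist())
M=ray(p,c([(133,165),(268,207),(228,342),(91,300)]),[.202]*4)[:,:2]
Am=np.array([(48,-48),(-48,-48),(-48,48),(48,48)])/1e3
tm,mm,Rm=fit(Am,M); print("mould",tm,mm,np.round(1e3*(Am@Rm.T+mm-M),1).tolist())
print("mould in rack",(mm-t)@R*1e3, np.degrees(tm-th))
m=mm; X=[np.r_[m+Rm@a,.202] for a in Am]+[np.r_[R@a+t,.012] for a in A]
im=q["color"].copy()
for u in proj(q,X): cv2.circle(im,(int(round(u[0]*1)),int(round(u[1]))),1,(0,0,255),-1)
im=im[160:320,270:450]; im=cv2.resize(im,None,fx=3.5,fy=3.5)
cv2.imwrite("pics/chk.png",im)
E
```

```text
rack 1.2427316966214437 [0.51577961 0.089409  ] res mm [[1.4, -1.0], [-1.2, 1.8], [-1.6, 1.4], [0.2, -1.6], [1.9, -2.3], [-0.7, 1.7]]
mould 1.2499972141404079 [0.55469659 0.19644718] [[-0.8, -0.5], [0.3, -0.1], [0.7, 0.9], [-0.2, -0.4]]
mould in rack [113.86908651  -2.35251043] 0.41628348981500995
```

View pics/chk.png

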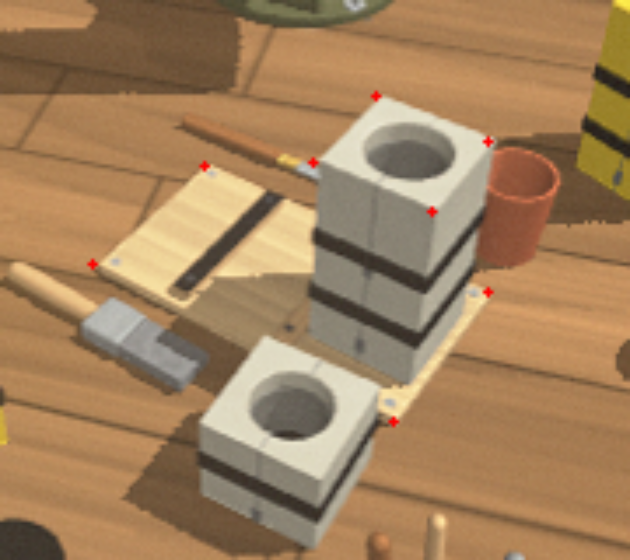

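```bash
cat >> h.py <<'E'
from scipy.spatial.transform import Rotation as Ro, Slerp
YAW=1.2427+0.004; T0=np.array([.51578,.08941,0]); U=np.array([np.cos(1.2427),np.sin(1.2427),0]); V=np.array([-U[1],U[0],0])
def tool(tilt,yaw=YAW): return Ro.from_euler("z",yaw)*Ro.from_euler("x",np.pi)*Ro.from_euler("y",tilt)
def rk(x,y,z): return T0+x*U+y*V+np.array([0,0,z])
def state():
    o=ctrl.get_obs(); return o,np.array(o["ee_pos"]),Ro.from_euler("xyz",o["eef_rot"])
def rows(p,R,way,claw):
    """way: list of (pos,Rot,n). prints increments"""
    out=[]
    for P,Q,n in way:
        p0=p.copy(); s=Slerp([0,1],Ro.concatenate([R,Q]))
        for k in range(1,n+1):
            pt=p0+(P-p0)*k/n; Rt=s(k/n)
            d=np.round(R.inv().apply(pt-p)/.05,2); w=np.round((R.inv()*Rt).as_rotvec(),3)
            out.append([claw]+(d+0.).tolist()+(w+0.).tolist())
            p=p+R.apply(d*.05); R=R*Ro.from_rotvec(w)
    print(len(out),str(out).replace(" ","")); return p,R
E
python3 - <<'E'
from h import *
o,p,R=state()
a=rows(p,R,[(np.array([.16,-.49,.28]),R,2),(np.array([.48,-.03,.34]),tool(0),15)],.16)
rows(*a,[(a[0],tool(1.2),9)],.16)
print(U,V)
E
```

```text
17 [[0.16,0.33,-0.36,-0.75,0.0,0.0,0.0],[0.16,0.34,-0.35,-0.74,0.0,0.0,0.0],[0.16,0.57,-0.49,-0.08,0.0,0.0,-0.066],[0.16,0.59,-0.45,-0.08,0.0,0.0,-0.067],[0.16,0.63,-0.41,-0.08,0.0,0.0,-0.066],[0.16,0.65,-0.37,-0.08,0.0,0.0,-0.067],[0.16,0.67,-0.32,-0.08,0.0,0.0,-0.066],[0.16,0.69,-0.28,-0.08,0.0,0.0,-0.066],[0.16,0.71,-0.23,-0.08,0.0,0.0,-0.067],[0.16,0.73,-0.18,-0.08,0.0,0.0,-0.066],[0.16,0.73,-0.13,-0.08,0.0,0.0,-0.067],[0.16,0.75,-0.09,-0.08,0.0,0.0,-0.066],[0.16,0.74,-0.04,-0.08,0.0,0.0,-0.066],[0.16,0.75,0.02,-0.08,0.0,0.0,-0.067],[0.16,0.74,0.06,-0.08,0.0,0.0,-0.066],[0.16,0.74,0.11,-0.08,0.0,0.0,-0.067],[0.16,0.73,0.16,-0.08,0.0,0.0,-0.066]]
9 [[0.16,0.0,0.0,0.0,0.0,0.133,0.0],[0.16,0.0,0.0,0.0,0.0,0.134,0.0],[0.16,0.0,0.0,0.0,0.0,0.133,0.0],[0.16,0.0,0.0,0.0,0.0,0.133,0.0],[0.16,0.0,0.0,0.0,0.0,0.134,0.0],[0.16,0.0,0.0,0.0,0.0,0.133,0.0],[0.16,0.0,0.0,0.0,0.0,0.133,0.0],[0.16,0.0,0.0,0.0,0.0,0.134,0.0],[0.16,0.0,0.0,0.0,0.0,0.133,0.0]]
[0.32224149 0.9466575  0.        ] [-0.9466575   0.32224149  0.        ]
```

Call:
move_arm([
  [0.16,0.33,-0.36,-0.75,0,0,0],
  [0.16,0.34,-0.35,-0.74,0,0,0],
  [0.16,0.57,-0.49,-0.08,0,0,-0.066],
  [0.16,0.59,-0.45,-0.08,0,0,-0.067],
  [0.16,0.63,-0.41,-0.08,0,0,-0.066],
  [0.16,0.65,-0.37,-0.08,0,0,-0.067],
  [0.16,0.67,-0.32,-0.08,0,0,-0.066],
  [0.16,0.69,-0.28,-0.08,0,0,-0.066],
  [0.16,0.71,-0.23,-0.08,0,0,-0.067],
  [0.16,0.73,-0.18,-0.08,0,0,-0.066],
  [0.16,0.73,-0.13,-0.08,0,0,-0.067],
  [0.16,0.75,-0.09,-0.08,0,0,-0.066],
  [0.16,0.74,-0.04,-0.08,0,0,-0.066],
  [0.16,0.75,0.02,-0.08,0,0,-0.067],
  [0.16,0.74,0.06,-0.08,0,0,-0.066],
  [0.16,0.74,0.11,-0.08,0,0,-0.067],
  [0.16,0.73,0.16,-0.08,0,0,-0.066],
])

```text
time_s: 2.4
ee_pos: [0.4804, -0.0285, 0.3402]
eef_rot: [3.141, -0.0, 1.25]
force: [1.2, 0.2, 0.2]
grip_width: 0.0147
grip_force: 0.0
```

```bash
python3 -c "
from h import *
o,p,R=state();print(o['time_s'],o['qpos'],p,o['eef_rot'],o['force'])"
```

```text
2.4 [-1.35278114e-01  7.46456233e-02  1.47930723e+00 -4.69670315e-07
  1.58729509e+00  1.85799456e-01] [ 0.48040602 -0.02845044  0.34022665] [ 3.14125379e+00 -6.32167334e-05  1.24971876e+00] [1.19489925 0.21819645 0.20014633]
```

Call:
move_arm([
  [0.16,0,0,0,0,0.133,0],
  [0.16,0,0,0,0,0.134,0],
  [0.16,0,0,0,0,0.133,0],
  [0.16,0,0,0,0,0.133,0],
  [0.16,0,0,0,0,0.134,0],
  [0.16,0,0,0,0,0.133,0],
  [0.16,0,0,0,0,0.133,0],
  [0.16,0,0,0,0,0.134,0],
  [0.16,0,0,0,0,0.133,0],
  [0.16,0,0,0,0,0,0],
])

```text
time_s: 3.4
ee_pos: [0.4794, -0.0307, 0.3379]
eef_rot: [-3.127, -1.204, 1.231]
force: [0.1, 0.0, -0.1]
grip_width: 0.0147
grip_force: 0.0
```

```bash
python3 -c "
from h import *
o,p,R=state();print(o['time_s'],o['qpos'],p,o['eef_rot'],o['force'], tool(1.2).as_euler('xyz'),R.magnitude(),(tool(1.2).inv()*R).as_rotvec())
x=ctrl.camera('scene');cv2.imwrite('pics/tilt.png',x['color'])"
```

```text
3.4 [-0.67119983  0.18849917  1.75963609  1.0963955   1.73459785 -0.47644083] [ 0.47938451 -0.03066926  0.33785165] [-3.12682679 -1.20366389  1.23104237] [ 0.05244208  0.00669951 -0.05912589] [ 3.14159265 -1.2         1.2467    ] 2.4650689593845647 [0.00016191 0.00370537 0.00561967]
```

```bash
python3 - <<'E'
from h import *
o,p,R=state()
a=rows(p,R,[(rk(.1145,-.00235,.30),tool(0),10),(rk(.1145,-.00235,.235),tool(0),3)],.29)
E
```

```text
13 [[0.29,0.1,0.0,0.47,0.0,-0.12,0.0],[0.29,0.16,-0.01,0.46,0.0,-0.12,0.0],[0.29,0.21,0.0,0.44,-0.001,-0.119,-0.001],[0.29,0.27,0.0,0.41,0.0,-0.12,0.0],[0.29,0.3,0.0,0.37,0.0,-0.12,0.0],[0.29,0.36,-0.01,0.34,0.0,-0.12,-0.001],[0.29,0.39,0.0,0.29,0.0,-0.12,0.0],[0.29,0.42,0.0,0.24,-0.001,-0.12,0.0],[0.29,0.44,0.0,0.19,0.0,-0.119,0.0],[0.29,0.47,-0.01,0.13,0.0,-0.12,-0.001],[0.29,0.0,0.0,0.43,0.0,0.0,0.0],[0.29,0.0,0.0,0.44,0.0,0.0,0.0],[0.29,0.0,0.0,0.43,0.0,0.0,0.0]]
```

Call:
move_arm([
  [0.29,0.1,0,0.47,0,-0.12,0],
  [0.29,0.16,-0.01,0.46,0,-0.12,0],
  [0.29,0.21,0,0.44,-0.001,-0.119,-0.001],
  [0.29,0.27,0,0.41,0,-0.12,0],
  [0.29,0.3,0,0.37,0,-0.12,0],
  [0.29,0.36,-0.01,0.34,0,-0.12,-0.001],
  [0.29,0.39,0,0.29,0,-0.12,0],
  [0.29,0.42,0,0.24,-0.001,-0.12,0],
  [0.29,0.44,0,0.19,0,-0.119,0],
  [0.29,0.47,-0.01,0.13,0,-0.12,-0.001],
  [0.29,0,0,0.43,0,0,0],
  [0.29,0,0,0.44,0,0,0],
  [0.29,0,0,0.43,0,0,0],
  [0.29,0,0,0,0,0,0],
])

```text
time_s: 4.85
ee_pos: [0.5547, 0.1982, 0.2361]
eef_rot: [3.137, -0.0, 1.249]
force: [0.2, 0.8, 0.6]
grip_width: 0.0275
grip_force: 0.0
```

```bash
python3 - <<'E'
from h import *
o,p,R=state()
d=p-T0; print(o["time_s"],"rack",d@U,d@V,p[2],"ang",(tool(0).inv()*R).as_rotvec(),o["grip_width"],o["force"])
x=ctrl.camera("wrist"); im=x["color"].copy(); T=np.linalg.inv(x["tool_from_camera"])
t=np.linspace(0,2*np.pi,24); X=np.array([rk(.1145+.034*np.cos(a),-.00235+.034*np.sin(a),.202) for a in t])
Xt=R.inv().apply(X-p)
uv=cv2.projectPoints(Xt,cv2.Rodrigues(T[:3,:3])[0],T[:3,3],x["K"],np.float64(x["distortion"]))[0].reshape(-1,2)
for u in uv:
    if abs(u).max()<2000: cv2.circle(im,tuple(int(v) for v in np.round(u)),2,(0,0,255),-1)
cv2.imwrite("pics/wrist.png",im)
rows(p,R,[(rk(.1145,-.00235,.167),tool(0),5)],.29)
E
```

```text
4.85 rack 0.11550689179704454 -0.0018418254881121534 0.23610004832426543 ang [-0.0048792   0.00027119 -0.00214066] 0.027523668656133586 [0.17653091 0.81367365 0.64506278]
5 [[0.29,0.0,0.0,0.28,0.001,0.0,0.0],[0.29,-0.01,0.0,0.27,0.001,0.0,0.001],[0.29,0.0,0.0,0.28,0.001,0.0,0.0],[0.29,-0.01,0.0,0.28,0.001,0.0,0.001],[0.29,0.0,0.01,0.27,0.001,0.0,0.0]]
```

View pics/wrist.png

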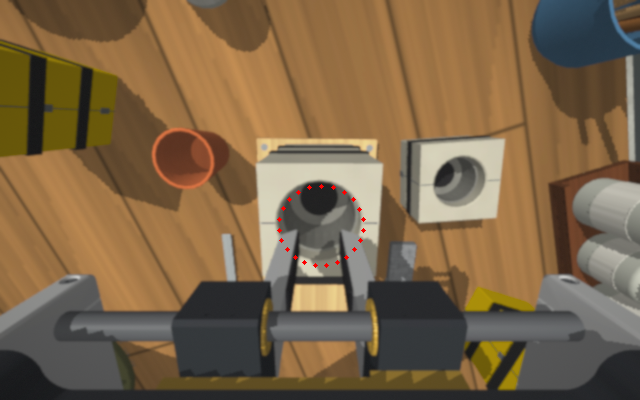

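The wrist view shows the tall white mould's mouth at about (320,222). My predicted rim matches it within 2–3 mm and the fingers are centred, so I'm inserting.

Call:
move_arm([
  [0.29,0,0,0.28,0.001,0,0],
  [0.29,0,0,0.28,0.001,0,0],
  [0.29,0,0,0.28,0.001,0,0.001],
  [0.29,0,0,0.28,0.001,0,0.001],
  [0.29,0,0,0.27,0.001,0,0],
  [0.29,0,0,0,0,0,0],
])

```text
time_s: 5.5
ee_pos: [0.5542, 0.1976, 0.1648]
eef_rot: [-3.137, -0.0, 1.246]
force: [-0.0, -0.1, -0.1]
grip_width: 0.0278
grip_force: 0.0
```

```bash
cat >> h.py <<'E'
D=.035; PHI=np.radians(22)
def mouldpt(al,mx,mz,x0=.0665):
    s=min(.012/np.cos(al) if al<1.5 else 9,.0146+max(0,al-.611)/.96*.014)
    if .012*np.tan(al)<x0-.065: h=np.array([x0,.012])
    elif al<.611: h=np.array([.065+.012*np.tan(al),.012])
    else: h=np.array([.065,.024])+s*np.array([np.sin(al),-np.cos(al)])
    return h+(mx+.048)*np.array([np.cos(al),np.sin(al)])+mz*np.array([-np.sin(al),np.cos(al)])
def pose(al,y=-.00235,phi=PHI):
    b=max(0,al-phi); m=mouldpt(al,0,.190-D/2); P=m+D/2*np.array([np.sin(b),-np.cos(b)])
    return rk(P[0],y,P[1]),tool(b)
def report(al=None):
    o,p,R=state(); d=p-T0; print(round(o["time_s"],2),"rack",np.round([d@U*1e3,d@V*1e3,p[2]*1e3],1),"F(u,v,z)",np.round([o["force"]@U,o["force"]@V,o["force"][2]],1),"q",np.round(o["qpos"],2))
    if al is not None: P,Q=pose(np.radians(al)); print("err mm",np.round(1e3*(p-P),1),(Q.inv()*R).as_rotvec().round(3))
    return p,R
def path(p,R,a0,a1,n,claw=.29):
    return rows(p,R,[pose(np.radians(a))+(1,) for a in np.linspace(a0,a1,n+1)[1:]],claw)
E
python3 - <<'E'
from h import *
p,R=report(0)
path(p,R,0,24,20)
E
```

```text
5.5 rack [114.8  -1.5 164.8] F(u,v,z) [-0.1 -0.  -0.1] q [0.28 0.42 1.45 0.   1.27 0.6 ]
err mm [-0.7  0.5 -2.2] [0.005 0.    0.001]
20 [[0.29,-0.08,0.02,-0.06,-0.005,0.0,-0.001],[0.29,-0.07,0.0,-0.02,0.0,0.0,0.0],[0.29,-0.07,-0.01,-0.02,0.0,0.0,0.0],[0.29,-0.08,0.0,-0.01,0.0,0.0,0.0],[0.29,-0.07,0.0,-0.02,0.0,0.0,0.0],[0.29,-0.08,0.0,-0.01,0.0,0.0,0.0],[0.29,-0.06,0.0,-0.01,0.0,0.0,0.0],[0.29,-0.07,0.0,-0.01,0.0,0.0,0.0],[0.29,-0.07,0.0,0.0,0.0,0.0,0.0],[0.29,-0.07,0.0,-0.01,0.0,0.0,0.0],[0.29,-0.07,0.0,0.0,0.0,0.0,0.0],[0.29,-0.07,0.0,-0.01,0.0,0.0,0.0],[0.29,-0.07,0.0,0.0,0.0,0.0,0.0],[0.29,-0.07,0.0,0.0,0.0,0.0,0.0],[0.29,-0.07,0.0,0.01,0.0,0.0,0.0],[0.29,-0.07,0.0,0.0,0.0,0.0,0.0],[0.29,-0.07,0.0,0.01,0.0,0.0,0.0],[0.29,-0.07,0.0,0.0,0.0,0.0,0.0],[0.29,-0.06,0.0,0.01,0.0,0.014,0.0],[0.29,-0.06,0.0,0.01,0.0,0.021,0.0]]
```

Call:
move_arm([
  [0.29,-0.08,0.01,-0.06,-0.005,0,-0.001],
  [0.29,-0.07,0,-0.02,0,0,0],
  [0.29,-0.07,0,-0.02,0,0,0],
  [0.29,-0.08,0,-0.01,0,0,0],
  [0.29,-0.07,0,-0.02,0,0,0],
  [0.29,-0.08,0,-0.01,0,0,0],
  [0.29,-0.06,0,-0.01,0,0,0],
  [0.29,-0.07,0,-0.01,0,0,0],
  [0.29,-0.07,0,0,0,0,0],
  [0.29,-0.07,0,-0.01,0,0,0],
  [0.29,-0.07,0,0,0,0,0],
  [0.29,-0.07,0,-0.01,0,0,0],
  [0.29,-0.07,0,0,0,0,0],
  [0.29,-0.07,0,0,0,0,0],
])

```text
time_s: 6.9
ee_pos: [0.5395, 0.15, 0.176]
eef_rot: [3.139, -0.002, 1.247]
force: [-0.1, 2.4, -2.2]
grip_width: 0.0271
grip_force: 1.4
```

```bash
python3 - <<'E'
from h import *
p,R=report(16.8)
path(p,R,16.8,30,11)
E
```

```text
6.9 rack [ 65.   -2.9 176. ] F(u,v,z) [ 2.3  0.9 -2.2] q [0.21 0.34 1.53 0.   1.26 0.53]
err mm [0.6 0.1 2.5] [-0.003  0.002 -0.   ]
11 [[0.29,-0.07,-0.01,0.05,0.003,-0.002,0.0],[0.29,-0.07,0.0,0.01,0.0,0.0,0.0],[0.29,-0.07,0.0,0.0,0.0,0.0,0.0],[0.29,-0.07,0.0,0.01,0.0,0.0,0.0],[0.29,-0.07,0.0,0.01,0.0,0.014,0.0],[0.29,-0.06,0.0,0.01,0.0,0.021,0.0],[0.29,-0.06,0.0,0.01,0.0,0.021,0.0],[0.29,-0.06,0.0,0.01,0.0,0.021,0.0],[0.29,-0.06,0.0,0.01,0.0,0.021,0.0],[0.29,-0.06,0.0,0.01,0.0,0.021,0.0],[0.29,-0.06,0.0,0.01,0.0,0.021,0.0]]
```

Call:
move_arm([
  [0.29,-0.07,0,0.03,0,0,0],
  [0.29,-0.07,0,0.01,0,0,0],
  [0.29,-0.07,0,0,0,0,0],
  [0.29,-0.07,0,0.01,0,0,0],
  [0.29,-0.07,0,0.01,0,0.014,0],
  [0.29,-0.06,0,0.01,0,0.021,0],
  [0.29,-0.06,0,0.01,0,0.021,0],
  [0.29,-0.06,0,0.01,0,0.021,0],
  [0.29,-0.06,0,0.01,0,0.021,0],
  [0.29,-0.06,0,0.01,0,0.021,0],
  [0.29,-0.06,0,0.01,0,0.021,0],
])

```text
time_s: 8.0
ee_pos: [0.5283, 0.1166, 0.1688]
eef_rot: [3.139, -0.144, 1.248]
force: [-0.5, 1.0, 1.4]
grip_width: 0.0272
grip_force: 1.4
```

```bash
python3 - <<'E'
from h import *
p,R=report(30)
path(p,R,30,48,15)
cv2.imwrite("pics/a30.png",ctrl.camera("scene")["color"][130:300,250:480].repeat(3,0).repeat(3,1))
E
```

```text
8.0 rack [ 29.7  -3.1 168.8] F(u,v,z) [0.8 0.8 1.4] q [0.08 0.27 1.65 0.14 1.16 0.35]
err mm [ 0.7 -0.2  0.7] [-0.003  0.004 -0.001]
15 [[0.29,-0.06,-0.01,0.02,0.003,0.017,0.001],[0.29,-0.06,-0.01,0.01,0.0,0.021,0.0],[0.29,-0.06,0.0,0.01,0.0,0.021,0.0],[0.29,-0.06,0.0,0.01,0.0,0.021,0.0],[0.29,-0.06,0.0,0.02,0.0,0.021,0.0],[0.29,-0.06,0.0,0.01,0.0,0.021,0.0],[0.29,-0.06,0.0,0.01,0.0,0.021,0.0],[0.29,-0.06,0.0,0.01,0.0,0.02,0.0],[0.29,-0.06,0.0,0.01,0.0,0.021,0.0],[0.29,-0.06,0.0,0.01,0.0,0.021,0.0],[0.29,-0.06,0.0,0.01,0.0,0.021,0.0],[0.29,-0.06,0.0,0.02,0.0,0.021,0.0],[0.29,-0.05,0.0,0.01,0.0,0.021,0.0],[0.29,-0.06,0.0,0.01,0.0,0.021,0.0],[0.29,-0.06,0.0,0.02,0.0,0.021,0.0]]
```

View pics/a30.png

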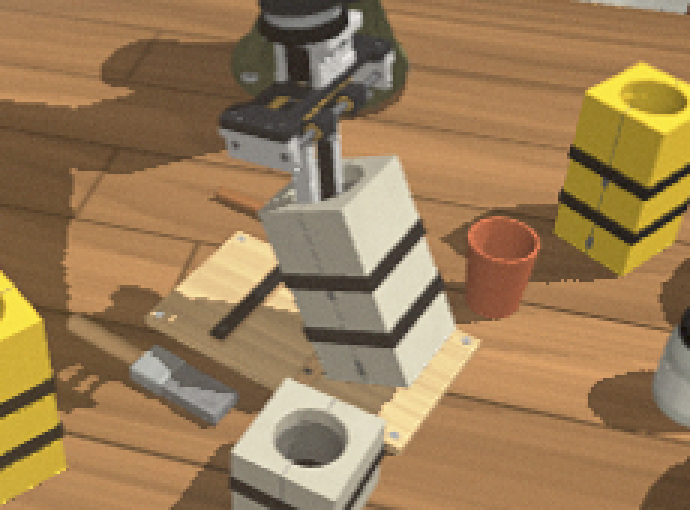

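The crop shows the mould leaning about 25° on the stop (mouth near (310,190)), with the fingers inside against the -x wall. Continuing.

Call:
move_arm([
  [0.29,-0.06,0,0.02,0,0.019,0],
  [0.29,-0.06,0,0.01,0,0.021,0],
  [0.29,-0.06,0,0.01,0,0.021,0],
  [0.29,-0.06,0,0.01,0,0.021,0],
  [0.29,-0.06,0,0.02,0,0.021,0],
  [0.29,-0.06,0,0.01,0,0.021,0],
  [0.29,-0.06,0,0.01,0,0.021,0],
  [0.29,-0.06,0,0.01,0,0.021,0],
  [0.29,-0.06,0,0.01,0,0.021,0],
])

```text
time_s: 8.95
ee_pos: [0.5204, 0.0928, 0.1574]
eef_rot: [3.138, -0.331, 1.248]
force: [-0.6, 0.7, -1.3]
grip_width: 0.0275
grip_force: 0.0
```

```bash
python3 - <<'E'
from h import *
report(40.8)
E
```

```text
8.95 rack [  4.7  -3.3 157.4] F(u,v,z) [ 0.5  0.8 -1.3] q [-0.05  0.24  1.76  0.36  1.08  0.11]
err mm [ 0.9 -0.2 -0. ] [-0.003  0.003 -0.001]
```

Call:
move_arm([
  [0.29,-0.06,0,0.01,0,0.021,0],
  [0.29,-0.06,0,0.01,0,0.021,0],
  [0.29,-0.06,0,0.02,0,0.021,0],
  [0.29,-0.05,0,0.01,0,0.021,0],
  [0.29,-0.06,0,0.01,0,0.021,0],
  [0.29,-0.06,0,0.02,0,0.021,0],
])

```text
time_s: 9.55
ee_pos: [0.5156, 0.0788, 0.147]
eef_rot: [3.138, -0.457, 1.249]
force: [-0.9, -0.8, -1.0]
grip_width: 0.0271
grip_force: 1.1
```

```bash
python3 - <<'E'
from h import *
p,R=report(48)
path(p,R,48,66,18)
E
```

```text
9.55 rack [-10.   -3.3 147. ] F(u,v,z) [-1.1  0.6 -1. ] q [-0.15  0.24  1.82  0.52  1.06 -0.08]
err mm [ 0.9 -0.2 -0.4] [-0.002  0.003 -0.002]
18 [[0.29,-0.05,-0.02,0.0,0.002,0.015,0.002],[0.29,-0.04,0.0,0.01,0.0,0.017,0.0],[0.29,-0.05,0.0,0.01,0.0,0.018,0.0],[0.29,-0.05,0.0,0.01,0.0,0.017,0.0],[0.29,-0.05,0.0,0.01,0.0,0.017,0.0],[0.29,-0.05,0.0,0.01,0.0,0.018,0.0],[0.29,-0.04,0.0,0.01,0.0,0.017,0.0],[0.29,-0.05,0.0,0.01,0.0,0.018,0.0],[0.29,-0.05,0.0,0.01,0.0,0.017,0.0],[0.29,-0.05,0.0,0.01,0.0,0.018,0.0],[0.29,-0.04,0.0,0.01,0.0,0.017,0.0],[0.29,-0.05,0.0,0.01,0.0,0.018,0.0],[0.29,-0.05,0.0,0.01,0.0,0.017,0.0],[0.29,-0.04,0.0,0.01,0.001,0.018,0.0],[0.29,-0.05,0.0,0.01,0.0,0.017,0.0],[0.29,-0.05,0.0,0.01,0.0,0.017,0.0],[0.29,-0.05,0.0,0.0,0.0,0.018,0.0],[0.29,-0.04,0.0,0.01,0.0,0.017,0.0]]
```

Force has changed sign, so the fingers now hold it back.

Call:
move_arm([
  [0.29,-0.05,0,0,0,0.015,0],
  [0.29,-0.04,0,0.01,0,0.017,0],
  [0.29,-0.05,0,0.01,0,0.018,0],
  [0.29,-0.05,0,0.01,0,0.017,0],
  [0.29,-0.05,0,0.01,0,0.017,0],
  [0.29,-0.05,0,0.01,0,0.018,0],
  [0.29,-0.04,0,0.01,0,0.017,0],
  [0.29,-0.05,0,0.01,0,0.018,0],
  [0.29,-0.05,0,0.01,0,0.017,0],
  [0.29,-0.05,0,0.01,0,0.018,0],
])

```text
time_s: 10.55
ee_pos: [0.5099, 0.0615, 0.1311]
eef_rot: [3.138, -0.628, 1.249]
force: [0.5, 0.8, -2.1]
grip_width: 0.0268
grip_force: 1.2
```

```bash
python3 - <<'E'
from h import *
p,R=report(58)
path(p,R,58,72,14)
cv2.imwrite("pics/a58.png",ctrl.camera("scene")["color"][130:300,250:480].repeat(3,0).repeat(3,1))
E
```

```text
10.55 rack [-28.3  -3.5 131.1] F(u,v,z) [ 0.9 -0.2 -2.1] q [-0.27  0.27  1.88  0.73  1.08 -0.33]
err mm [ 1.  -0.4 -0. ] [-0.002  0.    -0.002]
14 [[0.29,-0.05,-0.02,0.01,0.002,0.017,0.002],[0.29,-0.04,0.0,0.01,0.0,0.018,0.0],[0.29,-0.05,0.0,0.01,0.0,0.017,0.0],[0.29,-0.05,0.0,0.01,0.0,0.018,0.0],[0.29,-0.04,0.0,0.01,0.0,0.017,0.0],[0.29,-0.05,0.0,0.01,0.0,0.018,0.0],[0.29,-0.05,0.0,0.01,0.0,0.017,0.0],[0.29,-0.04,0.0,0.0,0.0,0.018,0.0],[0.29,-0.05,0.0,0.01,0.0,0.017,0.0],[0.29,-0.05,0.0,0.01,0.0,0.017,0.0],[0.29,-0.04,0.0,0.01,0.0,0.018,0.0],[0.29,-0.05,0.0,0.01,0.0,0.017,0.0],[0.29,-0.05,0.0,0.01,0.0,0.018,0.0],[0.29,-0.04,0.0,0.01,0.0,0.017,0.0]]
```

View pics/a58.png

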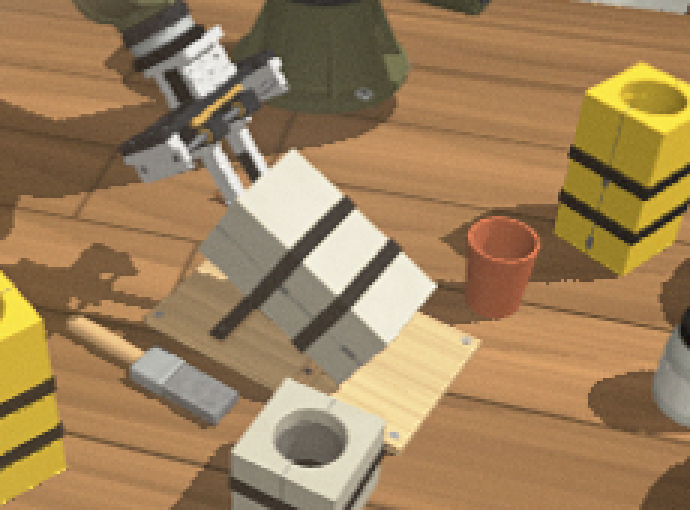

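The crop shows the mould leaning about 58° on the stop with its heel low and square, held by the fingers (near (240,160)). Continuing the let-down.

Call:
move_arm([
  [0.29,-0.05,0,0.01,0,0.017,0],
  [0.29,-0.04,0,0.01,0,0.018,0],
  [0.29,-0.05,0,0.01,0,0.017,0],
  [0.29,-0.05,0,0.01,0,0.018,0],
  [0.29,-0.04,0,0.01,0,0.017,0],
  [0.29,-0.05,0,0.01,0,0.018,0],
  [0.29,-0.05,0,0.01,0,0.017,0],
  [0.29,-0.04,0,0,0,0.018,0],
  [0.29,-0.05,0,0.01,0,0.017,0],
  [0.29,-0.05,0,0.01,0,0.017,0],
  [0.29,-0.04,0,0.01,0,0.018,0],
  [0.29,-0.05,0,0.01,0,0.017,0],
  [0.29,-0.05,0,0.01,0,0.018,0],
  [0.29,-0.04,0,0.01,0,0.017,0],
])

```text
time_s: 12.0
ee_pos: [0.5038, 0.0429, 0.1044]
eef_rot: [3.137, -0.872, 1.251]
force: [-0.8, -1.8, -0.7]
grip_width: 0.0271
grip_force: 1.4
```

```bash
python3 - <<'E'
from h import *
p,R=report(72)
path(p,R,72,84,12)
E
```

```text
12.0 rack [-47.9  -3.6 104.4] F(u,v,z) [-2.   0.2 -0.7] q [-0.42  0.39  1.93  0.97  1.17 -0.66]
err mm [ 1.2 -0.3  0.1] [-0.002 -0.    -0.002]
12 [[0.29,-0.05,-0.03,0.01,0.002,0.018,0.002],[0.29,-0.04,0.0,0.01,0.0,0.017,0.0],[0.29,-0.05,0.0,0.01,0.0,0.018,0.0],[0.29,-0.05,0.0,0.01,0.0,0.017,0.0],[0.29,-0.04,0.0,0.0,0.0,0.018,0.0],[0.29,-0.05,0.0,0.01,0.0,0.017,0.0],[0.29,-0.04,0.0,0.01,0.0,0.017,0.0],[0.29,-0.05,0.0,0.01,0.0,0.018,0.0],[0.29,-0.05,0.0,0.01,0.0,0.017,0.0],[0.29,-0.04,0.0,0.01,0.0,0.018,0.0],[0.29,-0.05,0.0,0.01,0.0,0.017,0.0],[0.29,-0.04,0.0,0.01,0.0,0.018,0.0]]
```

Call:
move_arm([
  [0.29,-0.05,0,0.01,0,0.018,0],
  [0.29,-0.04,0,0.01,0,0.017,0],
  [0.29,-0.05,0,0.01,0,0.018,0],
  [0.29,-0.05,0,0.01,0,0.017,0],
  [0.29,-0.04,0,0,0,0.018,0],
  [0.29,-0.05,0,0.01,0,0.017,0],
  [0.29,-0.04,0,0.01,0,0.017,0],
  [0.29,-0.05,0,0.01,0,0.018,0],
  [0.29,-0.05,0,0.01,0,0.017,0],
])

```text
time_s: 12.9
ee_pos: [0.501, 0.0343, 0.0851]
eef_rot: [3.136, -1.029, 1.252]
force: [-1.8, -3.6, 0.5]
grip_width: 0.0274
grip_force: 1.8
```

```bash
python3 - <<'E'
from h import *
p,R=report(81)
path(p,R,81,91,14)
E
```

```text
12.9 rack [-56.9  -3.7  85.1] F(u,v,z) [-4.   0.5  0.5] q [-0.49  0.51  1.93  1.09  1.26 -0.84]
err mm [ 1.3 -0.5 -0.2] [-0.001 -0.    -0.003]
14 [[0.29,-0.03,-0.03,0.01,0.001,0.013,0.003],[0.29,-0.03,0.0,0.0,0.0,0.012,0.0],[0.29,-0.03,0.0,0.01,0.0,0.013,0.0],[0.29,-0.04,0.0,0.0,0.0,0.012,0.0],[0.29,-0.03,0.0,0.01,0.0,0.013,0.0],[0.29,-0.03,0.0,0.01,0.0,0.012,0.0],[0.29,-0.03,0.0,0.0,0.0,0.013,0.0],[0.29,-0.03,0.0,0.01,0.0,0.012,0.0],[0.29,-0.04,0.0,0.0,0.0,0.012,0.0],[0.29,-0.03,0.0,0.01,0.0,0.013,0.0],[0.29,-0.03,0.0,0.01,0.0,0.012,0.0],[0.29,-0.03,0.0,0.0,0.0,0.013,0.0],[0.29,-0.47,0.0,-0.4,0.0,0.012,0.0],[0.29,-0.04,0.0,0.0,0.0,0.013,0.0]]
```

```bash
python3 - <<'E'
from h import *
x=ctrl.camera("scene"); im=x["color"].copy()
S=4;o=np.array([290,165]); im=cv2.resize(im[165:275,290:450],None,fx=S,fy=S,interpolation=cv2.INTER_CUBIC)
for al,c in ((80,(0,0,255)),(85,(0,200,0))):
  a=np.radians(al)
  X=[]
  for mz in (0,.19):
    for mx in (-.048,.048):
      for y in (-.048,.048):
        q=mouldpt(a,mx,mz); X.append(rk(q[0],y-.0025,q[1]))
  for u in (proj(x,X)-o)*S: cv2.circle(im,tuple(int(v) for v in np.round(u)),3,c,-1)
cv2.imwrite("pics/a81.png",im)
E
```

```text
(no output)
```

View pics/a81.png

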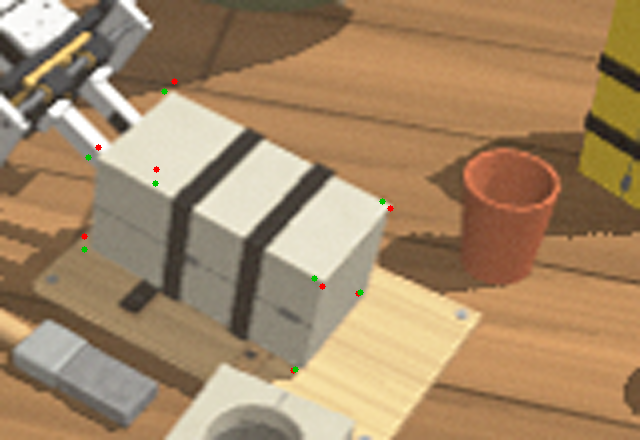

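The crop shows the mould at about 84°, square, base about 30 mm past the stop and nearly on the head rail. Finishing slowly.

Call:
move_arm([
  [0.29,-0.03,0,0,0,0.013,0],
  [0.29,-0.03,0,0,0,0.013,0],
  [0.29,-0.03,0,0,0,0.013,0],
  [0.29,-0.04,0,0,0,0.013,0],
  [0.29,-0.03,0,0,0,0.013,0],
  [0.29,-0.03,0,0,0,0.013,0],
  [0.29,-0.03,0,0,0,0.013,0],
  [0.29,-0.03,0,0,0,0.013,0],
])

```text
time_s: 13.75
ee_pos: [0.499, 0.0288, 0.0741]
eef_rot: [3.135, -1.133, 1.253]
force: [-0.1, 2.5, -4.5]
grip_width: 0.0272
grip_force: 2.2
```

```bash
python3 - <<'E'
from h import *
report(87)
E
```

```text
13.75 rack [-62.8  -3.7  74.1] F(u,v,z) [ 2.3  0.9 -4.5] q [-0.53  0.59  1.92  1.15  1.33 -0.94]
err mm [ 0.7 -2.   2. ] [-0.001 -0.001 -0.003]
```

Call:
move_arm([
  [0.29,-0.03,0,0,0,0.013,0],
  [0.29,-0.03,0,0,0,0.013,0],
  [0.29,-0.03,0,0,0,0.013,0],
  [0.29,-0.04,0,0,0,0.013,0],
  [0.29,0,0,0,0,0,0],
])

```text
time_s: 14.25
ee_pos: [0.4982, 0.0261, 0.068]
eef_rot: [3.135, -1.185, 1.253]
force: [-0.0, -0.1, -1.1]
grip_width: 0.027
grip_force: 0.0
```

```bash
python3 - <<'E'
from h import *
report(90)
E
```

```text
14.25 rack [-65.6  -3.8  68. ] F(u,v,z) [-0.1 -0.  -1.1] q [-0.55  0.63  1.92  1.17  1.37 -0.98]
err mm [ 0.4 -3.2  2.6] [-0.001 -0.002 -0.002]
```

Call:
move_arm([
  [0.29,-0.03,0,0,0,0.01,0],
  [0.29,-0.03,0,0,0,0.01,0],
  [0.29,0,0,0,0,0,0],
])

```text
time_s: 14.55
ee_pos: [0.4978, 0.0251, 0.0653]
eef_rot: [3.135, -1.205, 1.253]
force: [-0.8, -0.1, -0.1]
grip_width: 0.0268
grip_force: 0.0
```

```bash
python3 - <<'E'
from h import *
report()
x=ctrl.camera("scene"); im=x["color"].copy()
S=4;o=np.array([290,165]); im=cv2.resize(im[165:275,290:450],None,fx=S,fy=S,interpolation=cv2.INTER_CUBIC)
X=[rk(bx,y-.0025,z) for bx in (.098,-.092) for y in (-.048,.048) for z in (.024,.120)]
for u in (proj(x,X)-o)*S: cv2.circle(im,tuple(int(v) for v in np.round(u)),3,(0,0,255),-1)
cv2.imwrite("pics/a90.png",im)
E
```

```text
14.55 rack [-66.6  -3.7  65.3] F(u,v,z) [-0.3  0.7 -0.1] q [-0.55  0.65  1.91  1.18  1.39 -1.  ]
```

View pics/a90.png

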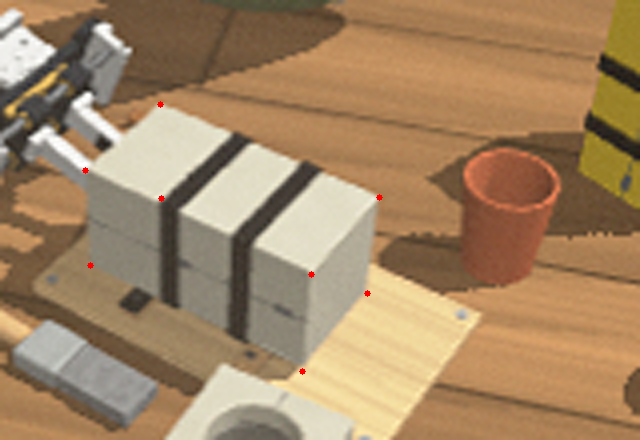

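The picture shows the mould lying level and square on both rails, matching the predicted corners, with base about 32 mm past the stop. Force is zero; withdrawing along the finger axis.

Call:
move_arm([
  [0.29,0,0,-0.1,0,0,0],
  [0.29,0,0,-0.2,0,0,0],
  [0.29,0,0,-0.2,0,0,0],
  [0.29,0,0,-0.2,0,0,0],
  [0.29,0,0,-0.2,0,0,0],
  [0.29,0,0,-0.3,0,0,0],
  [0.29,0,0,-0.4,0,0,0],
  [0.29,0,0,-0.5,0,0,0],
  [0.29,0.5,0,-0.3,0,0,0],
  [0.29,0.6,0,-0.3,0,0,0],
  [0.29,0.6,0,-0.3,0,0,0],
  [0.29,0,0,0,0,0,0],
  [0.29,0,0,0,0,0,0],
  [0.29,0,0,0,0,0,0],
])

```text
time_s: 16.0
ee_pos: [0.4623, -0.0786, 0.1979]
eef_rot: [3.137, -1.204, 1.251]
force: [-0.3, 0.4, -0.3]
grip_width: 0.0272
grip_force: 0.0
```

```bash
python3 - <<'E'
from h import *
report()
x=ctrl.camera("scene"); im=x["color"].copy()
S=4;o=np.array([290,165]); im=cv2.resize(im[165:275,290:450],None,fx=S,fy=S,interpolation=cv2.INTER_CUBIC)
X=[rk(bx,y-.0025,z) for bx in (.097,-.093) for y in (-.048,.048) for z in (.024,.120)]
for u in (proj(x,X)-o)*S: cv2.circle(im,tuple(int(v) for v in np.round(u)),3,(0,0,255),-1)
cv2.imwrite("pics/end.png",im)
E
```

```text
16.0 rack [-176.3   -3.5  197.9] F(u,v,z) [ 0.3  0.5 -0.3] q [-0.77  0.42  1.83  1.01  1.66 -0.79]
```

View pics/end.png

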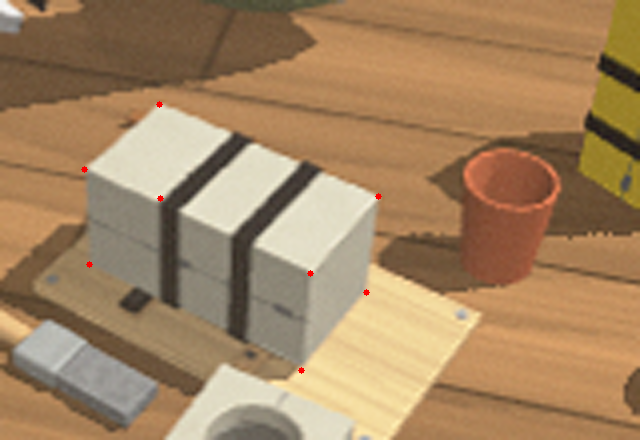

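The mould is level and square and hasn't moved, and the hand is clear. Handing in.

```bash
python3 -c "
from h import *
print(ctrl.hand_in())"
```

```text
the job is handed in; nothing more can be done
None
```

The mould now lies level and square on both rails, mouth past the head rail and base about 30 mm past the stop; the hand is clear, and I handed the job in at about 16 s with no verdict returned.

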